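# Thread a pivot axle through both eyes of a yoke and hold the sprung stop down

### The arm

A 6-joint arm with a two-finger parallel gripper is mounted at the origin on the work surface. World frame = base frame: x ahead of the robot, y to its left, z up, the work surface at z = 0. Lengths are in m, angles in rad, forces in N, time in s.
With the tool pointing down it reaches from about 0.425 to 0.925 m from the base axis. Payload 12.5 kg.
Tool frame: the origin (TCP) lies midway between the tips of the shut fingers; the grasp point (between the pads) lies 19 mm behind it (manip.tcp_to_grasp is the z of the grasp point in the tool frame, in m); z points along the fingers, y is the direction in which the jaws open and shut (so a half turn about z gives the same grasp; the last joint's range is limited). The gripper opens to 85 mm and grips with 20 to 120 N. Pads are 22 mm wide; open, the fingers measure 114 mm over their backs; the gripper's body (76 mm by 85 mm) begins 54 mm behind the grasp point. The pads swing forward as they close: fully open they stand 13 mm farther back than shut.
Start: joints at [-1.229, 0.491, 1.559, -0, 1.092, -0.106], TCP at [0.271, -0.563, 0.231] pointing down, gripper open.
Joint ranges: [-3.1, 3.1], [-0.84, 2.19], [0.05, 2.79], [-1.13, 4.28], [0.06, 2.93], [-2.69, 2.69]. Speed limits (rad/s): [2.22, 2.22, 2.79, 3.14, 3.14, 3.14].

### API

Orientations are given as a 3x3 rotation matrix whose columns are the frame's x, y, z axes.
In Python, from cell import manip gives the robot as it stands. The module is installed in compiled form; this text tells all that it offers.
- The arm moves only by the tool carry_out, never from a script. Its arguments are lists of equal length, an entry for each row: "gripper": the opening, from -1 (shut) to 1 (fully open), so that 0 is half open; "delta_pos": the shift along the tool's x, y, z in mm, a list of three; "turn": the turn, a rotation vector about the tool's x, y, z in rad, a list of three. A call has 1 to 8 rows; each row is the pose to reach, as a shift and turn from the pose measured when the call began, along the tool's axes at that moment; what a row does not reach only later rows make up. A row lasts 1/8 s, in which the tool goes at most 62.5 mm and 10.7 degrees, less where a joint would pass 70% of its speed; a pose out of reach is approached as far as the arm can. A call with a gripper value outside its range is refused whole. The fingers move at their own pace and stop on an object; "newtons" is the grip in N (left out, the last holds). Time passes only in rows, so rows that repeat a pose let the fingers close. It gives the time, the measured TCP pose, the force and the opening at its end, in the units of the state.
- manip.state(): the state, without advancing time (a new reading comes with each control period).
- manip.read_camera(name): name is "scene" or "side" or "wrist"; returns a dict with "frame" (420x560x3 uint8, red, green, blue), "K" (3x3 intrinsics, pixels), "pose" (4x4, takes a point from camera to world coordinates). Camera axes: x right, y down, z forward; pixel columns grow to the right and rows downward; lengths in m; the calibration is good to about 2 mm. The wrist camera is an equidistant fisheye: a pixel r from the principal point sees the ray r / f radians off the axis. A picture is of the moment at which its call begins. There is no depth.
- manip.finish_job(): hands the job in, once; it reports no verdict.
Trained networks look in the newest picture that a camera, given by its name, has taken for a name from the list of things; names that differ only in an ending like _2 or _b are one class to them, and where a whole thing is asked for, a point or a joint stands for the part that bears it (a point fixed in the world has none). Each returns a list of dicts, best first, with "p" (0 to 1); they miss things now and then, are a little off and sometimes report something else, mostly with a low value. They report only what shows in the picture. A call takes as long as a camera call. They do not tell look-alikes from the thing itself.
- manip.regions_of(camera, thing): "mask" (420x560 bool, what is visible of it) and "bbox" ([left, top, width, height] in pixels, round what is visible of it).
The state is a dict: "t": time; "q": joint angles; "joint_velocities": joint speeds; "joint_torque": joint torques, N m; "position": TCP position; "tool_rot": TCP orientation; "wrist_force": force on the tool from outside, world axes, zero at the start; "moment": the same for the moment, N m; "grip_width": finger opening in m.
Only numpy, scipy, OpenCV 4.12 (cv2) and the standard library are available. Lean on these libraries where they do the work, as an engineer would, in place of code of your own. Each camera call takes 0.05 s, during which the arm holds its last target. There are 200 camera calls.

### The job

Take the long, plain pivot axle from the wooden rack (the one with a thin shaft of one thickness all the way to its head) and thread it head up down through the upper eye and then the lower eye of the yoke on the fixture, on until its foot has pushed the spring-loaded stop under the eyes fully down. Finish while still holding the axle there with the gripper: spanning both eyes, the stop kept fully down against its spring. Leave the other two axles in the rack.

Things in the scene. Friction and masses are not known exactly. Their poses are not given: they have to be found in the camera images.
- axle: Long plain pivot axle, loose, about 200 g: straight steel shaft 14 mm thick, 115 mm long, under a dark round head 22 mm wide, 36 mm tall (151 mm in all). The foot tapers over its last 8 mm to a flat 9 mm across. Origin: centre of the foot's flat; z runs up to the head. It starts upright in any one of the rack's three holes, foot on the hole's floor.
- axle_head (a point): Middle of the long plain axle's head, on its axis, 133 mm above its foot: the place to grip it (22 mm wide, round, from above).
- short_axle: A decoy in another rack hole, to be left there: same head and 14 mm shaft, but the shaft is only 80 mm long (116 mm in all), so its head stands 35 mm lower. Origin: centre of its foot; z up.
- stepped_axle: Decoy in another rack hole, to be left there: same head and total length as the long plain axle, but its shaft is 20 mm thick from 45 mm above the foot up to the head, so it cannot pass the eyes; above the rack its shaft looks nearly as thick as its head. Origin: centre of its foot; z up.
- rack: Fixed plywood block 60 x 190 x 45 mm (x, y, z), origin at the centre of its underside on the bench. Three 15 mm holes in a row along its y (at -60, 0, 60 mm), 35 mm deep: feet stand 10 mm above the bench; an axle is free when its foot is over 45 mm high. Gripping across the row (closing along the rack's x) keeps clear of the neighbours' heads.
- fixture: Fixed: base plate 120 x 90 x 12 mm with a black yoke holding two steel eyes, one above the other on a vertical axis. Origin: on the bench, on that axis; z up. Eyes: rings 32 mm wide, 16 mm tall, straight 16 mm bore; upper from 116 to 132 mm high, lower from 58 to 74 mm. On its -x side a back post 38 to 56 mm from the axis and a tube stub out to 120 mm; nothing over 132 mm high.
- upper_eye (a point): Centre of the upper eye's mouth, on the bore axis at its top face, 132 mm above the bench. Fixed to the fixture.
- lower_eye (a point): Centre of the lower eye's mouth, on the bore axis at its top face, 74 mm above the bench. Fixed to the fixture.
- stop (a joint): How far the sprung stop is pressed, m: 0 up, 0.015 fully down at its hard stop. Its spring pushes up with about 4 N at 0 and 7 N fully down, more than the axle's weight, so it comes back up when let go. It is a steel plunger straight under the eyes, on their axis.
- stop_top (a point): Centre of the top face of the sprung stop, a steel disc 24 mm wide: 46 mm above the bench when up, 31 mm fully down (then 1 mm above its dark 40 mm housing). With the long axle's foot on it fully down, the underside of the axle's head is 14 mm above the upper eye.
Not all that is in view belongs to the job. Leave any red look-alike of the axle alone.

How it is judged:
By the outcome, as a careful person would: the job done as asked, in the order asked, and still so for the second after the job is handed in, while the arm keeps its last pose, push and grip.
It also fails if it takes over 58 s, if anything falls off the work surface, if the arm or the gripper's body presses on something with over 40 N, if the wrist force passes 120 N, or if a joint passes its speed limit or range.

## Working session

There is one attempt and no reset: what is moved stays moved. The work goes in short steps, Python scripts to look and compute and a tool call to move; the robot and the scene stay as the last step left them, time stands still between calls to the robot, and variables do not carry over. Pictures are saved under pics/ and viewed, about 8 in all and at most 12, crops included, and the job is handed in when it is done.

Besides the shell and the picture viewer there is one more tool, called after "Request:" as name(argument=value, ...) on one line, values as JSON. carry_out: Moves the arm, as the interface text tells. Its arguments: {"type":"object","properties":{"gripper":{"type":"array","items":{"type":"number"}},"delta_pos":{"type":"array","items":{"type":"array","items":{"type":"number"}}},"turn":{"type":"array","items":{"type":"array","items":{"type":"number"}}},"newtons":{"type":"number"}},"required":["gripper","delta_pos","turn"]}

```bash
mkdir -p pics; cat > h.py <<'E'
import numpy as np, cv2
from cell import manip
def save(c,n):
    d=manip.read_camera(c); cv2.imwrite(f'pics/{n}.png',d['frame'][:,:,::-1]); return d
def ray(d,u,v):
    K=d['K'];P=d['pose'];r=np.linalg.inv(K)@[u,v,1]; r=P[:3,:3]@r; return P[:3,3],r/np.linalg.norm(r)
def atz(d,u,v,z):
    o,r=ray(d,u,v); return o+r*(z-o[2])/r[2]
def proj(d,p):
    P=d['pose'];c=P[:3,:3].T@(np.array(p)-P[:3,3]);q=d['K']@c;return q[:2]/q[2]
def tri(d1,p1,d2,p2):
    A=np.zeros((3,3));b=np.zeros(3)
    for d,p in((d1,p1),(d2,p2)):
        o,r=ray(d,*p);M=np.eye(3)-np.outer(r,r);A+=M;b+=M@o
    return np.linalg.solve(A,b)
E
python3 - <<'E'
from h import *
np.set_printoptions(precision=4,suppress=True)
ims=[]
for c in('scene','side'):
    d=save(c,c); ims.append(d['frame']); print(c,d['K'].tolist(),d['pose'].tolist())
    for t in('axle','short_axle','stepped_axle','rack','fixture','stop','axle_head'):
        for r in manip.regions_of(c,t)[:4]:
            m=r['mask'];ys,xs=np.nonzero(m);print(c,t,round(r['p'],2),r['bbox'],xs.mean().round(1),ys.mean().round(1))
s=manip.state();print(s)
E
```

```text
scene [[391.234503931896, 0.0, 282.61399890107424], [0.0, 391.234503931896, 208.3296789584481], [0.0, 0.0, 1.0]] [[-0.43726532195394285, 0.531127376860382, -0.7257428937068033, 1.0936953704980343], [0.8990969720005675, 0.23970268707961262, -0.36628848841619954, 0.27905517107907424], [-0.02058332227619602, -0.8126784919980491, -0.5823486889208657, 0.5827219225613378], [0.0, 0.0, 0.0, 1.0]]
scene axle 0.8 [236.6, 165.2, 12.4, 32.9] 241.3 176.3
scene axle 0.71 [180.6, 210.2, 85.3, 40.9] 222.5 231.3
scene axle 0.55 [210.0, 174.8, 12.9, 50.7] 217.2 197.5
scene short_axle 0.59 [237.0, 191.7, 13.2, 37.1] 243.9 209.5
scene stepped_axle 0.61 [183.9, 174.6, 17.6, 46.2] 192.2 196.3
scene rack 0.88 [181.1, 210.8, 82.5, 41.7] 223.1 231.5
scene fixture 0.66 [334.6, 217.7, 60.6, 95.4] 367.9 270.2
scene fixture 0.47 [208.9, 175.9, 13.3, 48.3] 217.2 197.8
scene stop 0.52 [359.2, 272.1, 13.1, 14.7] 362.9 279.7
scene axle_head 0.88 [210.7, 176.4, 13.6, 51.2] 217.1 197.5
scene axle_head 0.79 [237.1, 162.4, 10.7, 35.0] 241.1 176.1
side [[396.03616418463105, 0.0, 284.11395645284], [0.0, 396.03616418463105
[... 792 characters left out ...]
 [244.7, 132.3, 83.3, 71.1] 288.8 171.0
side stop 0.49 [299.1, 174.8, 11.0, 6.6] 303.9 176.9
side axle_head 0.72 [236.3, 237.1, 21.9, 87.6] 246.9 272.4
{'t': 0.8, 'q': array([-1.2286,  0.4909,  1.5589, -0.    ,  1.0917, -0.1056]), 'joint_velocities': array([ 0.0016, -0.0005,  0.0001,  0.0006,  0.0003,  0.0012]), 'joint_torque': array([ -0.001 , -61.822 , -26.1833,  -0.0002,   0.0002,   0.    ]), 'position': array([ 0.2706, -0.5634,  0.2313]), 'tool_rot': array([[ 0.9014,  0.433 ,  0.    ],
       [ 0.433 , -0.9014, -0.0001],
       [-0.    ,  0.0001, -1.    ]]), 'wrist_force': array([ 0.1398, -0.9572,  0.444 ]), 'moment': array([-0.017 ,  0.0202,  0.0289]), 'grip_width': 0.08525091380549683}
```

View pics/scene.png

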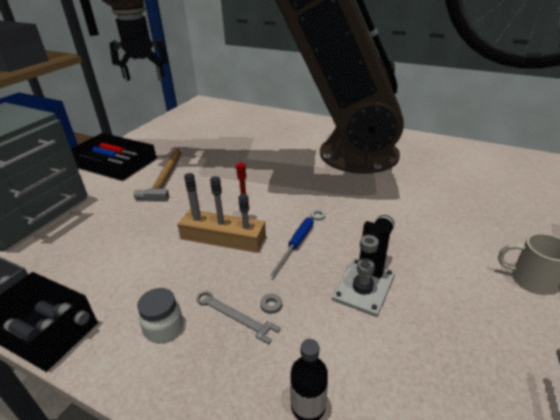

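View pics/side.png

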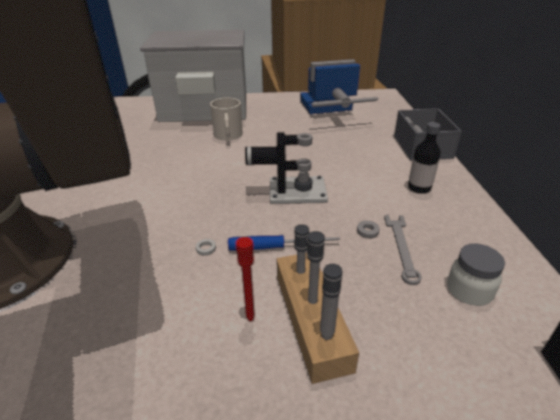

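The scene view shows the rack holding, from left to right, the stepped axle (192,196), the long plain axle (217,197) and the short axle (244,209). The red look-alike stands behind it at (241,176). In the side view the long axle is in the middle at (315,262), and the fixture's eyes are near (304,140) and (304,165).

```bash
python3 - <<'E'
from h import *
from scipy.optimize import least_squares
np.set_printoptions(precision=4,suppress=True)
D={c:save(c,c+'2') for c in('scene','side')}
rows={}
for c,t,u0,v0 in(('scene','axle_head',217,197),('side','axle',315,262)):
    rs=manip.regions_of(c,t); 
    r=min(rs,key=lambda r:np.hypot(*(np.array(np.nonzero(r['mask'])).mean(1)-[v0,u0])))
    m=r['mask'];L=[]
    for v in range(420):
        x=np.nonzero(m[v])[0]
        if len(x): L.append((v,x.mean(),len(x)))
    L=np.array(L); print(c,L[::4].tolist()); rows[c]=L[3:25]
def res(p):
    e=[]
    for c,L in rows.items():
        zs=np.linspace(.05,.165,40); q=np.array([proj(D[c],[p[0],p[1],z]) for z in zs])
        e+=list(np.interp(L[:,0],q[::-1,1],q[::-1,0])-L[:,1])
    return np.array(e)
s=least_squares(res,[.6,-.2],loss='soft_l1');print(s.x,np.abs(res(s.x)).mean())
for c in D: print(c,proj(D[c],[*s.x,.161]),proj(D[c],[*s.x,.045]))
# rough fixture via upper-eye pixel guesses
print(tri(D['scene'],(369,243),D['side'],(304,140)))
a=cv2.resize(D['scene']['frame'][205:315,325:405],None,fx=5,fy=5,interpolation=3)
b=cv2.resize(D['side']['frame'][120:215,235:335],None,fx=4,fy=4,interpolation=3)
o=np.zeros((550,800,3),np.uint8);o[:,:400]=a;o[:380,400:]=b;cv2.imwrite('pics/crop.png',o[:,:,::-1])
w=save('wrist','wrist1');print(w['K'],w['pose'])
E
```

```text
scene [[176.0, 215.0, 3.0], [180.0, 215.0, 11.0], [184.0, 215.5, 12.0], [188.0, 216.0, 11.0], [192.0, 216.0, 11.0], [196.0, 216.5, 8.0], [200.0, 217.5, 6.0], [204.0, 218.0, 7.0], [208.0, 218.5, 6.0], [212.0, 219.0, 5.0], [216.0, 220.0, 5.0], [220.0, 220.0, 5.0]]
side [[231.0, 316.0, 9.0], [235.0, 316.0, 17.0], [239.0, 316.0, 19.0], [243.0, 316.0, 17.0], [247.0, 316.0, 17.0], [251.0, 315.5, 18.0], [255.0, 315.0, 17.0], [259.0, 315.0, 15.0], [263.0, 315.0, 11.0], [267.0, 314.5, 10.0], [271.0, 314.5, 10.0], [275.0, 314.0, 11.0], [279.0, 314.0, 11.0], [283.0, 313.5, 10.0], [287.0, 313.5, 10.0], [291.0, 313.5, 10.0], [295.0, 313.0, 11.0], [299.0, 312.5, 10.0], [303.0, 313.0, 7.0]]
[ 0.529  -0.1639] 0.20468212222374083
scene [214.3678 178.0061] [220.6311 221.9849]
side [316.3371 234.904 ] [312.7429 298.4831]
[0.5535 0.1764 0.1223]
[[325.1923   0.     280.125 ]
 [  0.     325.1923 209.6874]
 [  0.       0.       1.    ]] [[ 0.4328 -0.8623 -0.2628  0.3378]
 [-0.9015 -0.4144 -0.125  -0.5313]
 [-0.0011  0.2911 -0.9567  0.374 ]
 [ 0.      0.      0.      1.    ]]
```

View pics/crop.png

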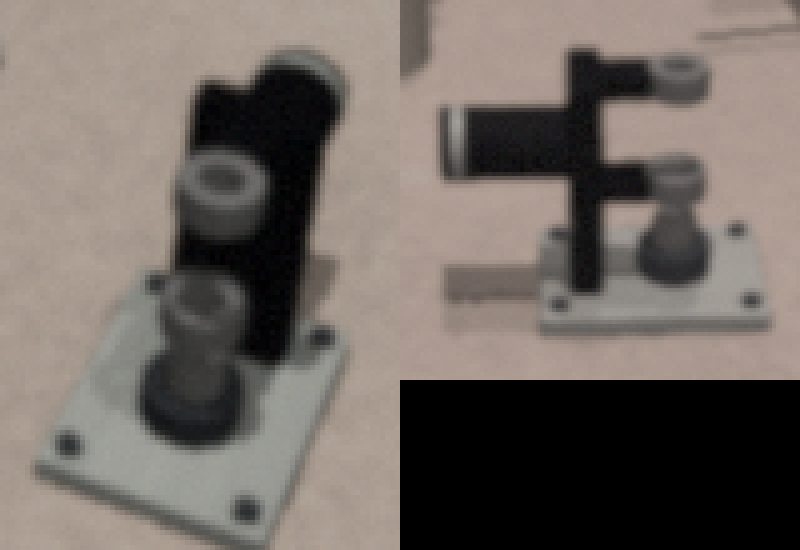

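The crops show the upper eye's mouth at scene (369,240) and side (305,136), and the lower eye's mouth at scene (366,264) and side (304,161). The back post is on the -x side, and nothing stands above the eyes.

```bash
python3 - <<'E'
from h import *
from scipy.optimize import least_squares
np.set_printoptions(precision=4,suppress=True)
D={c:manip.read_camera(c) for c in('scene','side')}
a=D['scene'];b=D['side']
u=tri(a,(369,240.2),b,(304.9,136.1));l=tri(a,(365.8,263.6),b,(303.6,160.6));print('eyes',u,l)
print(atz(a,369,240.2,.132),atz(b,304.9,136.1,.132),atz(a,365.8,263.6,.074),atz(b,303.6,160.6,.074))
# neighbours
out={}
for t,z in(('short_axle',(244,209,301,246)),('stepped_axle',(192,196,330,298))):
    rows={}
    for c,u0,v0 in(('scene',z[0],z[1]),('side',z[2],z[3])):
        r=min(manip.regions_of(c,t),key=lambda r:np.hypot(*(np.array(np.nonzero(r['mask'])).mean(1)-[v0,u0])))
        rows[c]=np.array([(v,np.nonzero(r['mask'][v])[0].mean()) for v in range(420) if r['mask'][v].sum()>2])[3:25]
    def res(p):
        e=[]
        for c,L in rows.items():
            q=np.array([proj(D[c],[p[0],p[1],z]) for z in np.linspace(.03,.175,50)])
            e+=list(np.interp(L[:,0],q[::-1,1],q[::-1,0])-L[:,1])
        return np.array(e)
    s=least_squares(res,[.53,-.16],loss='soft_l1');print(t,s.x,np.abs(res(s.x)).mean());out[t]=s.x
d=out['short_axle']-out['stepped_axle'];print('row dir',d,np.linalg.norm(d),np.degrees(np.arctan2(d[1],d[0])),'mid',(out['short_axle']+out['stepped_axle'])/2)
E
```

```text
eyes [0.5553 0.1762 0.1305] [0.5547 0.1767 0.0743]
[0.5561 0.1768 0.132 ] [0.5553 0.1716 0.132 ] [0.5544 0.1766 0.074 ] [0.5548 0.1773 0.074 ]
short_axle [ 0.5182 -0.1043] 0.21747614959544395
stepped_axle [ 0.5386 -0.2238] 0.24223204451038782
row dir [-0.0204  0.1194] 0.12116932824752404 99.68939691727726 mid [ 0.5284 -0.1641]
```

Request:
carry_out(gripper=[1,1,1,1,1,1,1,1], delta_pos=[[51,-31,-20],[101,-62,-20],[152,-93,-20],[203,-124,-20],[254,-155,-20],[304,-186,-20],[355,-217,-20],[406,-248,-20]], turn=[[0,0,-0.161],[0,0,-0.323],[0,0,-0.484],[0,0,-0.646],[0,0,-0.807],[0,0,-0.969],[0,0,-1.13],[0,0,-1.29]], newtons=60)

```text
t: 2.35
position: [0.5301, -0.1623, 0.2515]
tool_rot: [[-0.171, 0.985, 0.001], [0.985, 0.171, -0.0], [-0.0, 0.0, -1.0]]
wrist_force: [1.2, -1.0, 0.3]
grip_width: 0.0852
```

Request:
carry_out(gripper=[1,1], delta_pos=[[0,0,0],[0,0,0]], turn=[[0,0,0],[0,0,0]])

```text
t: 2.6
position: [0.53, -0.1623, 0.2515]
tool_rot: [[-0.171, 0.985, 0.0], [0.985, 0.171, -0.0], [-0.001, 0.0, -1.0]]
wrist_force: [-0.4, 0.3, 0.5]
grip_width: 0.0855
```

```bash
cat >> h.py <<'E'
def fproj(d,p):
    P=d['pose'];c=P[:3,:3].T@(np.array(p)-P[:3,3]);rr=np.hypot(c[0],c[1]);th=np.arctan2(rr,c[2]);return d['K'][:2,2]+d['K'][0,0]*th*c[:2]/rr
def show():
    s=manip.state();R=s['tool_rot'];print('t',s['t'],'pos',s['position'],'yaw y',np.degrees(np.arctan2(R[1,1],R[0,1])),'z',R[:,2],'F',s['wrist_force'],'M',s['moment'],'w',s['grip_width']);return s
E
python3 - <<'E'
from h import *
np.set_printoptions(precision=4,suppress=True)
show(); w=save('wrist','w2')
for z in(.161,.125): print(fproj(w,[.529,-.1639,z]))
for r in manip.regions_of('wrist','axle_head'): print(r['p'],r['bbox'])
E
```

```text
t 2.6 pos [ 0.53   -0.1623  0.2515] yaw y 9.856059016267444 z [ 0.0003 -0.0005 -1.    ] F [-0.3555  0.3272  0.5182] M [-0.0297 -0.018   0.0178] w 0.08553797557325026
[278.1334 215.7741]
[278.3661 202.8455]
0.88 [153.8, 151.7, 59.5, 44.8]
0.74 [264.9, 176.8, 27.1, 51.2]
```

View pics/w2.png

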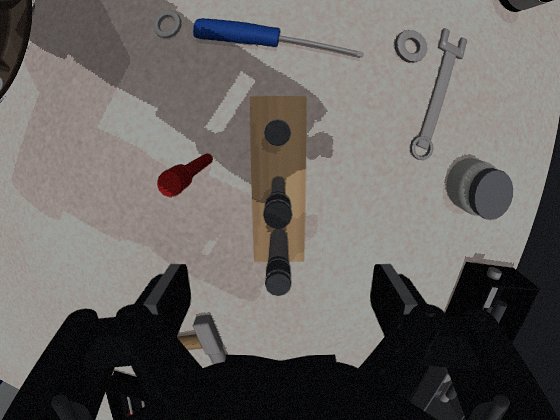

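The wrist view shows the middle axle's head at (278,214), where predicted, with the jaws lined up across the row. The red look-alike is to the left at (172,182), so I'll narrow the jaws before descending.

Request:
carry_out(gripper=[0.1,0.1,0.1,0.1,0.1,0.1,0.1,0.1], delta_pos=[[0,-1,0],[-0.5,-1,10],[-0.5,-1,35],[-0.5,-1,60],[-0.5,-1,85],[-0.5,-1,110],[-0.5,-1,129],[-0.5,-1,129]], turn=[[0,0,0],[0,0,0],[0,0,0],[0,0,0],[0,0,0],[0,0,0],[0,0,0],[0,0,0]])

```text
t: 3.7
position: [0.5279, -0.1641, 0.121]
tool_rot: [[-0.169, 0.986, -0.002], [0.986, 0.169, 0.001], [0.001, -0.002, -1.0]]
wrist_force: [1.0, -0.2, -0.7]
grip_width: 0.0473
```

Request:
carry_out(gripper=[-1,-1,-1,-1,-1,-1], delta_pos=[[0,0,0],[0,0,0],[0,0,0],[0,0,0],[0,0,0],[0,0,0]], turn=[[0,0,0],[0,0,0],[0,0,0],[0,0,0],[0,0,0],[0,0,0]], newtons=70)

```text
t: 4.45
position: [0.5282, -0.1642, 0.1216]
tool_rot: [[-0.169, 0.986, -0.001], [0.986, 0.169, 0.0], [0.0, -0.001, -1.0]]
wrist_force: [-0.7, -0.6, 7.5]
grip_width: 0.0202
```

Request:
carry_out(gripper=[-1,-1,-1,-1,-1,-1,-1,-1], delta_pos=[[0,0,-5],[0,0,-20],[0,0,-40],[0,0,-65],[0,0,-90],[0,0,-120],[0,0,-150],[0,0,-150]], turn=[[0,0,0],[0,0,0],[0,0,0],[0,0,0],[0,0,0],[0,0,0],[0,0,0],[0,0,0]])

```text
t: 5.45
position: [0.5289, -0.1644, 0.2741]
tool_rot: [[-0.169, 0.986, 0.003], [0.986, 0.169, -0.002], [-0.002, 0.002, -1.0]]
wrist_force: [0.2, -0.2, -3.1]
grip_width: 0.0203
```

```bash
python3 - <<'E'
from h import *
np.set_printoptions(precision=4,suppress=True)
s=show()
o=[]
for c in('scene','side'):
    d=save(c,c+'3');p=proj(d,s['position']).astype(int);print(c,p)
    x=max(p[0]-60,0);y=max(p[1]-40,0);o.append(cv2.resize(d['frame'][y:y+140,x:x+120],(480-80,467),interpolation=3));print(x,y)
cv2.imwrite('pics/c3.png',np.hstack(o)[:,:,::-1])
E
```

```text
t 5.45 pos [ 0.5289 -0.1644  0.2741] yaw y 9.714030751298122 z [ 0.0026 -0.0015 -1.    ] F [ 0.1576 -0.2192 -3.1067] M [-0.0006  0.036  -0.0321] w 0.0203121022980562
scene [206 127]
146 87
side [320 153]
260 113
```

View pics/c3.png

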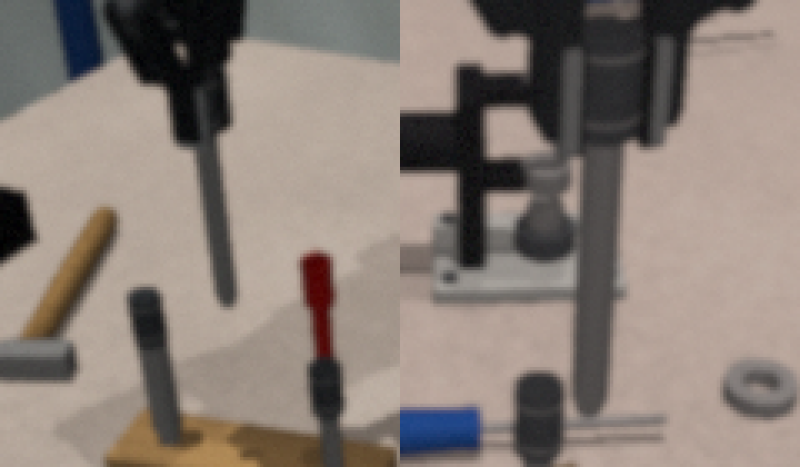

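The axle hangs straight in the grip, clear of the rack, and both decoys are still in place. Next I move it above the eyes.

Request:
carry_out(gripper=[-1,-1,-1,-1,-1,-1,-1,-1], delta_pos=[[40,10,0],[95,24,0],[150,38,0],[205,52,0],[260,66,0],[310,78,0],[332,83,0],[332,83,0]], turn=[[0,0,0],[0,0,0],[0,0,0],[0,0,0],[0,0,0],[0,0,0],[0,0,0],[0,0,0]])

```text
t: 6.55
position: [0.5532, 0.1786, 0.27]
tool_rot: [[-0.171, 0.985, -0.004], [0.985, 0.171, -0.0], [0.001, -0.004, -1.0]]
wrist_force: [-0.4, -1.8, -1.3]
grip_width: 0.0201
```

Request:
carry_out(gripper=[-1,-1,-1,-1], delta_pos=[[0,0,7],[0,0,14],[0,0,14],[0,0,14]], turn=[[0,0,0],[0,0,0],[0,0,0],[0,0,0]])

```text
t: 7.05
position: [0.5533, 0.1781, 0.256]
tool_rot: [[-0.17, 0.985, -0.004], [0.985, 0.17, -0.0], [0.001, -0.004, -1.0]]
wrist_force: [-0.1, 0.1, -1.7]
grip_width: 0.0205
```

```bash
python3 - <<'E'
from h import *
from scipy.optimize import least_squares
np.set_printoptions(precision=4,suppress=True)
s=show()
o=[];D={}
for c in('scene','side'):
    d=D[c]=save(c,c+'4');p=proj(d,[.555,.1764,.145]).astype(int)
    x=p[0]-40;y=p[1]-50;o.append(cv2.resize(d['frame'][y:y+120,x:x+80],(400,600),interpolation=3));print(c,'crop',x,y)
    for t in('axle','axle_head'):
      for r in manip.regions_of(c,t): print(c,t,round(r['p'],2),r['bbox'])
cv2.imwrite('pics/c4.png',np.hstack(o)[:,:,::-1])
E
```

```text
t 7.05 pos [0.5533 0.1781 0.256 ] yaw y 9.807983004474938 z [-0.0041 -0.     -1.    ] F [-0.1104  0.1489 -1.6536] M [ 0.0427 -0.0022  0.0282] w 0.020471752157593164
scene crop 329 184
scene axle 0.82 [365.8, 185.6, 17.2, 48.9]
scene axle 0.81 [237.1, 163.4, 9.1, 34.0]
scene axle_head 0.93 [367.9, 186.3, 14.1, 53.6]
scene axle_head 0.61 [234.2, 162.1, 17.1, 33.5]
side crop 264 78
side axle 0.85 [238.0, 234.8, 18.6, 83.9]
side axle 0.67 [298.0, 47.1, 16.1, 82.2]
side axle_head 0.86 [235.5, 236.2, 17.9, 86.8]
side axle_head 0.64 [302.1, 47.9, 8.4, 82.9]
```

View pics/c4.png

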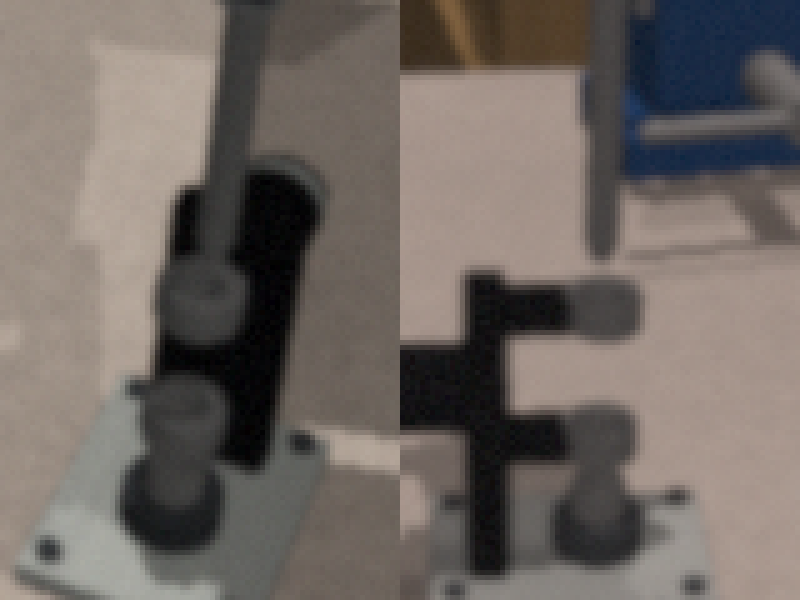

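The picture shows the foot above the upper eye. In the side crop it is roughly 1 px left of the bore axis, and in the scene crop about 2 px right. I'll measure both offsets numerically from the axle's edges and the eye rings.

```bash
cat > meas.py <<'E'
from h import *
from scipy.optimize import least_squares
np.set_printoptions(precision=4,suppress=True)
s=show(); tcp=s['position']; foot=tcp[2]-.1116
D={};rows={}
for c in('scene','side'):
    d=D[c]=manip.read_camera(c)
    best=[]
    for t in('axle','axle_head'):
        for r in manip.regions_of(c,t):
            v,u=np.nonzero(r['mask']);q=proj(d,[tcp[0],tcp[1],foot+.06])
            if abs(np.median(u)-q[0])<12 and v.min()<q[1]<v.max(): best.append(r)
    acc={}
    top=proj(d,[*tcp[:2],foot+.105])[1];bot=proj(d,[*tcp[:2],foot+.012])[1]
    # subpixel edges: gradient around midline guess
    g=cv2.GaussianBlur(d['frame'].astype(float),(0,0),.8)
    L=[]
    for r in best:
        for v in range(int(top)+1,int(bot)):
            u=np.nonzero(r['mask'][v])[0]
            if len(u)>2: L.append((v,u.mean()))
    rows[c]=np.array(L); print(c,len(best),np.polyfit(rows[c][:,0]-bot,rows[c][:,1],1))
def res(p):
    e=[]
    for c,L in rows.items():
        zs=np.linspace(-.01,.13,30);q=np.array([proj(D[c],[p[0]+p[2]*z,p[1]+p[3]*z,foot+z]) for z in zs])
        e+=list(np.interp(L[:,0],q[::-1,1],q[::-1,0])-L[:,1])
    return np.array(e+[p[2]*30,p[3]*30])
f=least_squares(res,[*tcp[:2],0,0],loss='soft_l1');print('foot xy, tilt',f.x,'vs tcp',f.x[:2]-tcp[:2],np.abs(res(f.x)).mean())
E
cat > eye.py <<'E'
from h import *
# fit fixture axis: ring silhouettes drawn from model, scored by edge strength
from scipy.optimize import differential_evolution
def ringpts(x,y,z0,z1,r,d):
    a=np.linspace(0,2*np.pi,48,endpoint=False)
    P=[proj(d,[x+r*np.cos(t),y+r*np.sin(t),z]) for z in(z0,z1) for t in a]
    return cv2.convexHull(np.array(P,np.float32))[:,0]
def score(p,d,G):
    t=0
    for z0,z1,r in((.116,.132,.016),(.058,.074,.016),(0.012,.030,.020)):
        h=ringpts(p[0],p[1],z0,z1,r,d); h=np.vstack([h,h[:1]])
        q=np.vstack([np.linspace(h[i],h[i+1],max(2,int(np.hypot(*(h[i+1]-h[i]))*2))) for i in range(len(h)-1)]).astype(np.float32)
        t+=cv2.remap(G,q[None,:,0].copy(),q[None,:,1].copy(),1).mean()
    return t
import sys
for use in(('scene',),('side',),('scene','side')):
    S=[]
    for c in use:
        f=cv2.imread(f'pics/{c}.png').astype(np.float32); f=cv2.GaussianBlur(f,(0,0),.7)
        G=np.hypot(cv2.Sobel(f,5,1,0),cv2.Sobel(f,5,0,1)).max(2); d=manip.read_camera(c); S.append((d,G))
    F=lambda p:-sum(score(p,d,G) for d,G in S)
    r=differential_evolution(F,[(.54,.57),(.162,.19)],seed=0,maxiter=25,popsize=10,tol=1e-6);print(use,r.x.round(4),round(-r.fun,1),[proj(d,[*r.x,.132]).round(1) for d,_ in S])
E
python3 meas.py; python3 eye.py
```

```text
t 7.35 pos [0.5532 0.1785 0.2561] yaw y 9.846995610791636 z [-0.0038  0.     -1.    ] F [-0.0783  0.3272 -1.787 ] M [ 0.0126 -0.0269 -0.0057] w 0.020543850358920982
scene 2 [ -0.1407 372.2643]
side 1 [ -0.0318 304.0647]
foot xy, tilt [ 0.5538  0.1791  0.0041 -0.0006] vs tcp [0.0006 0.0005] 0.21796360442590532
('scene',) [0.5545 0.176 ] 468.7 [array([368.8, 239.6])]
('side',) [0.5537 0.175 ] 499.8 [array([303.9, 135.4])]
('scene', 'side') [0.554  0.1758] 964.8 [array([368.8, 239.4]), array([304. , 135.2])]
```

Request:
carry_out(gripper=[-1,-1,-1,-1], delta_pos=[[-3,0,0],[-3,0,0],[-3,0,0],[-3,0,0]], turn=[[-0.004,0,0],[-0.004,0,0],[-0.004,0,0],[-0.004,0,0]])

```text
t: 8.35
position: [0.5537, 0.1756, 0.2559]
tool_rot: [[-0.171, 0.985, -0.0], [0.985, 0.171, 0.001], [0.001, -0.0, -1.0]]
wrist_force: [-0.0, -0.6, -2.9]
grip_width: 0.02
```

```bash
python3 meas.py
```

```text
t 8.35 pos [0.5537 0.1756 0.2559] yaw y 9.848475235741097 z [-0.0002  0.0006 -1.    ] F [-0.0192 -0.6327 -2.9106] M [0.0555 0.0339 0.0286] w 0.019959290132488747
scene 2 [ -0.1327 370.6346]
side 2 [ -0.0286 304.8014]
foot xy, tilt [ 0.555   0.1766 -0.0006 -0.0061] vs tcp [0.0014 0.001 ] 0.1710265856544633
```

Request:
carry_out(gripper=[-1,-1,-1,-1,-1,-1,-1,-1], delta_pos=[[-0.4,0,3],[-0.4,0,6],[-0.4,0,9],[-0.4,0,12],[-0.4,0,15],[-0.4,0,17],[-0.4,0,17],[-0.4,0,17]], turn=[[0,0,0],[0,0,0],[0,0,0],[0,0,0],[0,0,0],[0,0,0],[0,0,0],[0,0,0]])

```text
t: 9.65
position: [0.5538, 0.1752, 0.239]
tool_rot: [[-0.171, 0.985, -0.0], [0.985, 0.171, 0.001], [0.001, 0.0, -1.0]]
wrist_force: [-0.9, -0.0, -3.1]
grip_width: 0.0207
```

```bash
python3 -c "
from h import *
show()"
```

```text
t 9.65 pos [0.5537616  0.17523937 0.23903643] yaw y 9.85185074517902 z [-3.25951723e-05  6.47330778e-04 -9.99999790e-01] F [-0.85991808 -0.01418342 -3.06076992] M [-0.03315829 -0.03192957  0.0150551 ] w 0.020732586401893283
```

Request:
carry_out(gripper=[-1,-1,-1,-1,-1,-1,-1,-1], delta_pos=[[0,0,2],[0,0,4],[0,0,6],[0,0,8],[0,0,11],[0,0,14],[0,0,17],[0,0,17]], turn=[[0,0,0],[0,0,0],[0,0,0],[0,0,0],[0,0,0],[0,0,0],[0,0,0],[0,0,0]])

```text
t: 10.65
position: [0.5537, 0.1752, 0.2217]
tool_rot: [[-0.171, 0.985, -0.001], [0.985, 0.171, 0.001], [0.001, -0.0, -1.0]]
wrist_force: [0.1, 0.6, -2.4]
grip_width: 0.0207
```

```bash
python3 -c "
from h import *
show()"
```

```text
t 10.65 pos [0.55367    0.17523407 0.22173276] yaw y 9.847288837058619 z [-5.48833613e-04  6.01978714e-04 -9.99999668e-01] F [ 0.12427261  0.57541515 -2.38676574] M [-0.03059056 -0.00800247  0.04059595] w 0.020749470412340928
```

```bash
python3 - <<'E'
from h import *
o=[]
for c in('scene','side'):
    d=save(c,c+'5');x,y=proj(d,[.555,.1764,.11]).astype(int)-[40,60]
    f=cv2.resize(d['frame'][y:y+120,x:x+80],(400,600),interpolation=3); o.append(cv2.convertScaleAbs(f,alpha=1.6))
cv2.imwrite('pics/c5.png',np.hstack(o)[:,:,::-1])
E
```

```text
(no output)
```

View pics/c5.png

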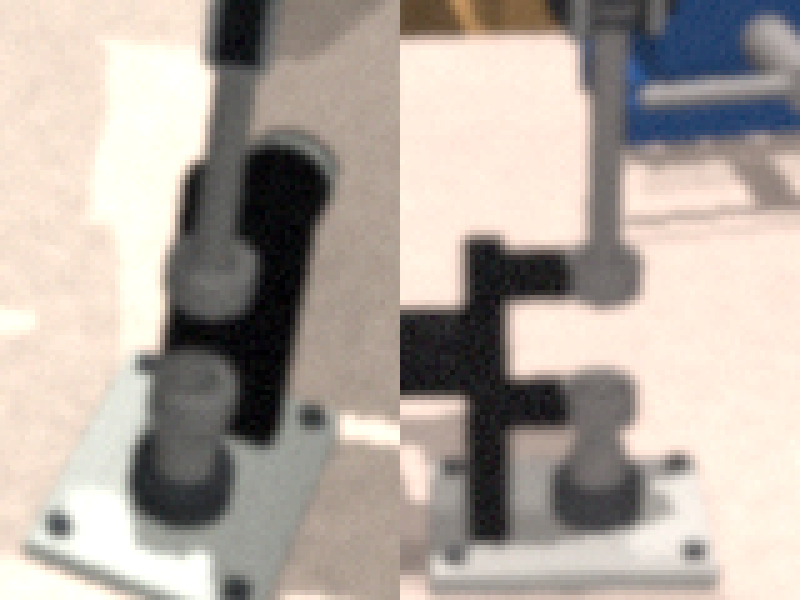

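The shaft passes into the upper eye in both views, and I see no lateral load. Next I carry on down to the lower eye.

Request:
carry_out(gripper=[-1,-1,-1,-1,-1,-1,-1,-1], delta_pos=[[0,0,5],[0,0,11],[0,0,17],[0,0,23],[0,0,28],[0,0,32],[0,0,32],[0,0,32]], turn=[[0,0,0],[0,0,0],[0,0,0],[0,0,0],[0,0,0],[0,0,0],[0,0,0],[0,0,0]])

```text
t: 11.75
position: [0.5539, 0.1753, 0.1902]
tool_rot: [[-0.171, 0.985, 0.0], [0.985, 0.171, 0.001], [0.001, 0.0, -1.0]]
wrist_force: [0.2, 0.3, -1.4]
grip_width: 0.0203
```

Request:
carry_out(gripper=[-1,-1,-1,-1,-1,-1,-1,-1], delta_pos=[[0,0,2],[0,0,4],[0,0,6],[0,0,8],[0,0,10],[0,0,12],[0,0,12],[0,0,12]], turn=[[0,0,0],[0,0,0],[0,0,0],[0,0,0],[0,0,0],[0,0,0],[0,0,0],[0,0,0]])

```text
t: 12.75
position: [0.5539, 0.1753, 0.1782]
tool_rot: [[-0.171, 0.985, 0.0], [0.985, 0.171, 0.001], [0.001, 0.0, -1.0]]
wrist_force: [0.4, -0.1, -1.9]
grip_width: 0.0204
```

```bash
python3 -c "
from h import *
show()"
```

```text
t 12.75 pos [0.55390425 0.17529908 0.17823506] yaw y 9.851242863914315 z [ 3.01421868e-04  7.07013730e-04 -9.99999705e-01] F [ 0.43560242 -0.11604475 -1.89792805] M [-0.02451989  0.04645875  0.00412126] w 0.02042099298826952
```

Request:
carry_out(gripper=[-1,-1,-1,-1,-1,-1,-1,-1], delta_pos=[[0,0,2],[0,0,4],[0,0,7],[0,0,10],[0,0,13],[0,0,16],[0,0,18],[0,0,18]], turn=[[0,0,0],[0,0,0],[0,0,0],[0,0,0],[0,0,0],[0,0,0],[0,0,0],[0,0,0]])

```text
t: 13.75
position: [0.5539, 0.1753, 0.1601]
tool_rot: [[-0.171, 0.985, 0.0], [0.985, 0.171, 0.001], [0.001, 0.0, -1.0]]
wrist_force: [-0.3, -0.3, -1.4]
grip_width: 0.0203
```

Request:
carry_out(gripper=[-1,-1,-1,-1,-1,-1,-1,-1], delta_pos=[[0,0,2],[0,0,4],[0,0,6],[0,0,8],[0,0,10],[0,0,12],[0,0,13],[0,0,13]], turn=[[0,0,0],[0,0,0],[0,0,0],[0,0,0],[0,0,0],[0,0,0],[0,0,0],[0,0,0]], newtons=90)

```text
t: 14.75
position: [0.554, 0.1754, 0.1471]
tool_rot: [[-0.171, 0.985, 0.0], [0.985, 0.171, 0.001], [0.001, 0.0, -1.0]]
wrist_force: [-0.2, -0.4, 3.6]
grip_width: 0.0197
```

```bash
python3 -c "
from h import *
show()"
```

```text
t 14.75 pos [0.55398276 0.17535313 0.14710865] yaw y 9.851764302879998 z [ 2.94552145e-04  7.42558526e-04 -9.99999681e-01] F [-0.23129178 -0.38200023  3.60537575] M [-0.0653809  -0.02917025  0.02054301] w 0.019741026555254976
```

Request:
carry_out(gripper=[-1,-1,-1,-1], delta_pos=[[0,0,1.5],[0,0,3],[0,0,4],[0,0,4]], turn=[[0,0,0],[0,0,0],[0,0,0],[0,0,0]])

```text
t: 15.25
position: [0.554, 0.1754, 0.1431]
tool_rot: [[-0.171, 0.985, 0.0], [0.985, 0.171, 0.001], [0.001, 0.0, -1.0]]
wrist_force: [0.5, 0.3, 5.3]
grip_width: 0.0198
```

Request:
carry_out(gripper=[-1,-1,-1,-1], delta_pos=[[0,0,0.5],[0,0,1],[0,0,1],[0,0,1]], turn=[[0,0,0],[0,0,0],[0,0,0],[0,0,0]])

```text
t: 15.75
position: [0.5542, 0.1754, 0.1426]
tool_rot: [[-0.171, 0.985, 0.001], [0.985, 0.171, 0.001], [0.001, 0.001, -1.0]]
wrist_force: [-0.6, -0.1, 9.4]
grip_width: 0.0199
```

Request:
carry_out(gripper=[-1,-1,-1,-1], delta_pos=[[0,0,0.8],[0,0,1.5],[0,0,1.5],[0,0,1.5]], turn=[[0,0,0],[0,0,0],[0,0,0],[0,0,0]])

```text
t: 16.25
position: [0.5544, 0.1755, 0.1425]
tool_rot: [[-0.171, 0.985, 0.002], [0.985, 0.171, 0.001], [0.001, 0.003, -1.0]]
wrist_force: [-2.6, -0.7, 17.7]
grip_width: 0.0205
```

```bash
python3 - <<'E'
from h import *
show()
o=[]
for c in('scene','side'):
    d=save(c,c+'6');x,y=proj(d,[.555,.1764,.08]).astype(int)-[40,70]
    f=cv2.resize(d['frame'][y:y+120,x:x+80],(400,600),interpolation=3); o.append(cv2.convertScaleAbs(f,alpha=1.6))
cv2.imwrite('pics/c6.png',np.hstack(o)[:,:,::-1])
E
```

```text
t 16.25 pos [0.55444104 0.17547383 0.14245046] yaw y 9.854229667057314 z [ 0.00243767  0.00116121 -0.99999635] F [-2.63916229 -0.70135032 17.69518847] M [-1.49640389e-01  7.96514708e-01  6.22247200e-04] w 0.020521816891847722
```

View pics/c6.png

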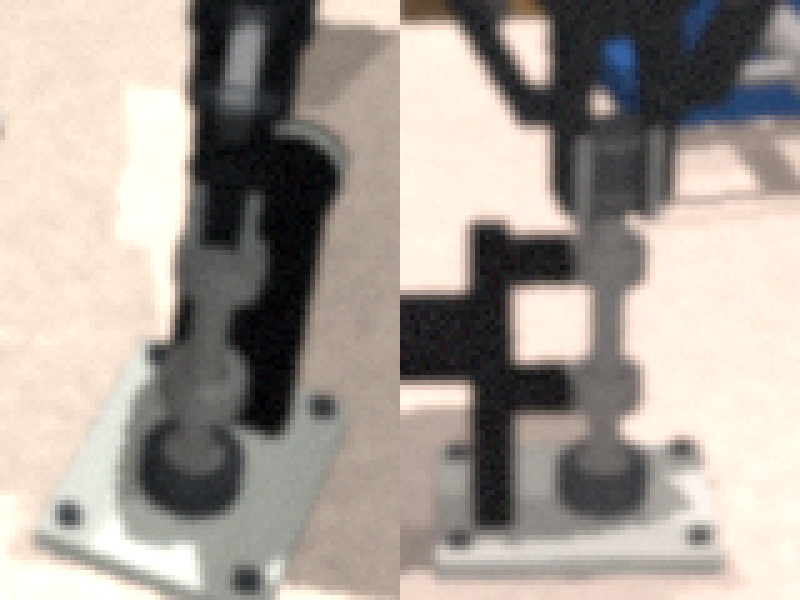

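The shaft spans both eyes, and the stop disc is down at its housing. The force rose from 5 N to 18 N with no further travel, so it is against the hard stop.

```bash
python3 -c "
from h import *
show(); print(manip.finish_job())"
```

```text
t 16.35 pos [0.55444322 0.17547128 0.14243468] yaw y 9.851135486317284 z [ 0.00243537  0.00114468 -0.99999638] F [-3.12548141 -1.50001699 17.12342472] M [-0.15954613  0.84083532 -0.04764982] w 0.020111581513316372
the job is handed in; nothing more can be done
None
```

I took the long plain axle from the rack's middle hole and threaded it through the upper and then the lower eye. I pressed the stop down to its hard stop and handed the job in at 16.4 s with the gripper still holding the axle there.

- **Stop fully down:** the vertical force rose from 5 N to 18 N with almost no further travel. The foot works out at about 31 mm above the bench, which is the fully-down height.
- **Pictures:** both cameras show the shaft spanning both eyes and the stop at its housing. The fingers are clear of the upper eye. The rack was last viewed just after the lift, when both decoys were still in it.
- **Small disagreements:** camera estimates of the eye axis differed by about 1–1.5 mm. There was also about 3 N of sideways load and a 0.002 rad tilt at the end. The insertion showed no measurable contact force before the stop.
- **Grip reading:** the fingers read about 20 mm on the 22 mm head throughout. The hold was steady.

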